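# Find the rocking lens among four packed lamps and snap it home

## Task

Four identical round red lamps lie face up in the packing tray, and the lens of one of them has come out of its rim at one side, so that it rocks when pressed. Find that lens and press its proud side down with the fingertips until it snaps in and lies level and flush like the others. Press no harder than a thumb would, do not lift a lamp or shift it out of its place, and leave everything else on the bench where it is.

Things in the scene. Friction and masses are not known exactly. Their poses are not given: they have to be found in the camera images.
- tray: low open cardboard packing tray, 135 mm (x) by 505 mm (y) and 30 mm high, walls and floor 5 mm, fixed on the bench; three dividers part it into a row of four cells along its y, one lamp in each, cell centres 124.5 mm apart. Origin: centre of its underside; x across the tray, y along the row, z up.
- lamp_a: one of four identical loose round rear lamps lying face up in the tray: black base and flange, 106 mm across and 44 mm high, about 0.35 kg, with a round red lens on top. Which lamp lies in which cell varies. Origin: centre of its underside; z up; it lies turned any way and its x, y have nothing to do with the side at which a lens may have come out.
- lens_a_top (a point): centre of the top face of lamp_a's flat round red lens; z is the normal of that face. All four lenses are alike: 92 mm across, 9 mm thick. Home, a lens is level, its top 56 mm above the lamp's underside (61 mm above the bench), and it gives next to nothing when pressed.
- lamp_b: one of four identical loose round rear lamps lying face up in the tray: black base and flange, 106 mm across and 44 mm high, about 0.35 kg, with a round red lens on top. Which lamp lies in which cell varies. Origin: centre of its underside; z up; it lies turned any way and its x, y have nothing to do with the side at which a lens may have come out.
- lens_b_top (a point): centre of the top face of lamp_b's flat round red lens; z is the normal of that face. Any lens that has come out is out at one side only, any side: there its rim stands about 5 mm proud (tilt about 0.09 rad), and the opposite rim is about 3 mm low. It rocks like a see-saw about a line 10 mm from its middle, away from the proud rim, half a mm or more at either rim under a few N, and springs back.
- lamp_c: one of four identical loose round rear lamps lying face up in the tray: black base and flange, 106 mm across and 44 mm high, about 0.35 kg, with a round red lens on top. Which lamp lies in which cell varies. Origin: centre of its underside; z up; it lies turned any way and its x, y have nothing to do with the side at which a lens may have come out.
- lens_c_top (a point): centre of the top face of lamp_c's flat round red lens; z is the normal of that face. Snapping a lens home takes about 12 N on its top 36 mm from the centre at the proud rim, 16 N 45 degrees round from there and 20 N at 60 degrees; pressed at its middle (short of 50 N) or on the low side it only rocks. Once home it stays.
- lamp_d: one of four identical loose round rear lamps lying face up in the tray: black base and flange, 106 mm across and 44 mm high, about 0.35 kg, with a round red lens on top. Which lamp lies in which cell varies. Origin: centre of its underside; z up; it lies turned any way and its x, y have nothing to do with the side at which a lens may have come out.
- lens_d_top (a point): centre of the top face of lamp_d's flat round red lens; z is the normal of that face. A lens bears a press of up to 60 N. The top of a proud rim is at most 67 mm above the bench.
- screwdriver: bystander: screwdriver with red handle, 190 mm long, lying between the tray and the robot. Origin: under the tool, z up, x along it.
- jar: bystander: clear screw-top jar, 54 mm across and 72 mm high, standing just beyond the tray. Origin: centre of its underside.
- marker_lamp: bystander: amber side marker lamp, 45 x 110 x 31 mm, lying just beyond the tray. Origin: centre of its underside.
- tape_roll: bystander: roll of brown tape lying flat, 104 mm across and 48 mm high, left of the tray. Origin: centre of its underside.
- grommet: bystander: black rubber ring lying flat, 72 mm across and 12 mm high, between the tray and the robot. Origin: centre of its underside.
- carton_a: bystander: small carton, 75 x 100 x 62 mm, right of the tray. Origin: centre of its underside.

How it is judged (in metres and radians):
At the end, for the whole second after the job is handed in: all four lenses lie level (within 0.02 rad), and all four lamps are still in their places in the tray (within 30 mm) and at rest (angle between each of lens_a_top, lens_b_top, lens_c_top, lens_d_top's own z axis and vertical below 0.02 rad and distance of each of lamp_a, lamp_b, lamp_c, lamp_d from where it was at the start of the episode below 0.03 m and linear speed of each of lamp_a, lamp_b, lamp_c, lamp_d below 0.02 m/s); the robot touches nothing.
It fails at once if a lamp is pressed or squeezed with more than 60 N (contact force between any of lamp_a, lamp_b, lamp_c, lamp_d and the fingers above 60 N).
It fails at once if a lamp is pressed with some part of the arm other than the fingers (contact force between any of lamp_a, lamp_b, lamp_c, lamp_d and the arm above 5 N).
It fails at once if a lamp is lifted (15 mm off the tray's floor) or tipped up (height (world z) of any of lamp_a, lamp_b, lamp_c, lamp_d above 0.02 m or angle between any of lamp_a, lamp_b, lamp_c, lamp_d's own z axis and vertical above 0.25 rad).
It fails at once if a lamp is moved more than 30 mm from its place (distance of any of lamp_a, lamp_b, lamp_c, lamp_d from where it was at the start of the episode above 0.03 m).
It fails at once if something else on the bench is moved more than 20 mm (distance of any of screwdriver, jar, marker_lamp, tape_roll, grommet, carton_a from where it was at the start of the episode above 0.02 m).
It also fails if it takes over 64 s, if anything falls off the work surface, if the arm or the gripper's body presses on something with over 40 N, if the wrist force passes 120 N, or if a joint passes its speed limit or range.

## Robot

A 7-joint arm with a two-finger parallel gripper is mounted at the origin on the work surface. World frame = base frame: x ahead of the robot, y to its left, z up, the work surface at z = 0. Lengths are in m, angles in degrees, forces in N, time in s.
With the tool pointing down it reaches from about 0.4 to 0.925 m from the base axis. Payload 4.1 kg.
Tool frame: the origin (TCP) lies between the finger pads; the fingertips stand 25 mm ahead of it and the grasp point (between the pads) lies 6 mm ahead of it (bot.tip_extent is the distance from the TCP to the fingertips, in m); z points along the fingers, y is the direction in which the jaws open and shut (so a half turn about z gives the same grasp; the last joint's range is limited). The gripper opens to 85 mm and grips with 20 to 120 N. Pads are 22 mm wide; open, the fingers measure 114 mm over their backs; the gripper's body (76 mm by 85 mm) begins 54 mm behind the grasp point. The pads swing forward as they close: fully open they stand 13 mm farther back than shut.
Start: joints at [67.38, 22.827, 2.584, 88.041, -1.071, 69.15, -2.905], TCP at [0.19, -0.622, 0.256] pointing down, gripper open.
Joint ranges: [-161.44, 161.44], [-28.35, 127.94], [-78.24, 83.42], [0, 140.83], [-78.03, 258.03], [13.02, 114.36], [-168.23, 168.23]. Speed limits (degrees/s): [147.25, 147.25, 180, 180, 180, 180, 180].

## Interface

Orientations are given as [roll, pitch, yaw] about the fixed x, y, z axes, in that order (R = Rz(yaw) Ry(pitch) Rx(roll)).
In Python, from plant import telemetry, vision, workorder, models, bot gives the robot as it stands. The module is installed in compiled form; this text tells all that it offers.
- The arm moves only by the tool arm_command, never from a script. Its argument "commands" is a list of rows, each an object with "delta_pos": the shift along the tool's x, y, z in units of 40 mm (1.0 is 40 mm), a list of three; "twist": the turn about the tool's z in units of 6 degrees (1.0 is 6 degrees); "hand": the closure, from -1 (fully open) to 1 (shut). In form: [{"delta_pos": [tx, ty, tz], "twist": twist, "hand": hand}, ...]. A call has 1 to 10 rows; each row shifts and turns the pose as measured when the row begins, along the tool's axes as they then stand; what a row does not reach is not made up. A row lasts 1/10 s, in which the tool goes at most 50 mm and 8.59 degrees, less where a joint would pass 70% of its speed; a pose out of reach is approached as far as the arm can. A call is refused whole if a number of a shift passes 1 or a number of a turn 1, either way. A call with a gripper value outside its range is refused whole. The fingers move at their own pace and stop on an object; "squeeze" is the grip in N (left out, the last holds). Time passes only in rows, so rows that do not move let the fingers close. It gives the time, the measured TCP pose, the force and the opening at its end, in the units of the state.
- telemetry.state(): the state, without advancing time (a new reading comes with each control period).
- vision.capture(name): name is "scene" or "top" or "wrist"; returns a dict with "frame" (420x560x3 uint8, red, green, blue), "camera_matrix" (3x3 intrinsics, pixels), "R" (3x3) and "t" (3): a world point X has camera coordinates R X + t; the wrist camera has in their place "T_tool_cam" (4x4, takes a point from camera to tool coordinates, whose origin is the TCP and whose axes are the flange's). Camera axes: x right, y down, z forward; pixel columns grow to the right and rows downward; lengths in m; the calibration is good to about 2 mm. A picture is of the moment at which its call begins: read the wrist's pose just before it. There is no depth.
- workorder.finish_job(): hands the job in, once; it reports no verdict.
Trained networks look in a picture, given as the dict that the camera call returned (one of the last four; its "shot" number tells which), for a name from the list of things; names that differ only in an ending like _2 or _b are one class to them, and where a whole thing is asked for, a point or a joint stands for the part that bears it (a point fixed in the world has none). Each returns a list of dicts, best first, with "score" (0 to 1); they miss things now and then, are a little off and sometimes report something else, mostly with a low value. They report only what shows in the picture. A call takes as long as a camera call.
- models.look_for(picture, query): "xy" ([column, row] as shares, 0 to 1, of the picture: columns of its width, rows of its height, amid what is visible of it).
- models.masks_of(picture, query): "mask" (420x560 bool, what is visible of it) and "xy" ([column, row] as shares, 0 to 1, of the picture: columns of its width, rows of its height, amid what is visible of it).
The state is a dict: "t": time; "q": joint angles; "qd": joint speeds; "joint_torque": joint torques, N m; "tool_pos": TCP position; "eef_rot": TCP orientation; "force": force on the tool from outside, world axes, zero at the start; "torque": the same for the moment, N m; "grip_width": finger opening in m.
Only numpy, scipy, OpenCV 4.12 (cv2) and the standard library are available. Lean on these libraries where they do the work, as an engineer would, in place of code of your own. Each camera call takes 0.05 s, during which the arm holds its last target. There are 200 camera calls.

## Working session

There is one attempt and no reset: what is moved stays moved. The work goes in short steps, Python scripts to look and compute and a tool call to move; the robot and the scene stay as the last step left them, time stands still between calls to the robot, and variables do not carry over. Pictures are saved under pics/ and viewed, about 8 in all and at most 12, crops included, and the job is handed in when it is done.

Besides the shell and the picture viewer there is one more tool, called after ">>>" by a JSON object that holds its "fn" and its "kwargs". arm_command: Moves the arm, as the interface text tells. Its arguments: {"type":"object","properties":{"commands":{"type":"array","items":{"type":"object","properties":{"delta_pos":{"type":"array","items":{"type":"number"}},"twist":{"type":"number"},"hand":{"type":"number"}}}},"squeeze":{"type":"number"}},"required":["commands"]}

```bash
mkdir -p pics
cat > h.py <<'E'
import numpy as np,cv2
from plant import telemetry, vision, workorder, models, bot
def px(c,z,uv):
    K=c["camera_matrix"];R=np.array(c["R"]);t=np.array(c["t"])
    d=R.T@np.linalg.solve(K,[uv[0],uv[1],1]);o=-R.T@t
    return o+d*(z-o[2])/d[2]
def save(c,n,s=1,crop=None):
    f=c["frame"][:,:,::-1]
    if crop: f=f[crop[1]:crop[3],crop[0]:crop[2]]
    cv2.imwrite("pics/"+n,cv2.resize(f,None,fx=s,fy=s,interpolation=cv2.INTER_CUBIC))
E
python3 - <<'E'
from h import *
s=telemetry.state();print({k:np.round(v,3) for k,v in s.items()},bot.tip_extent)
for n in("top","scene"):
    c=vision.capture(n);save(c,n+".png",1)
    for q in("lens_a_top","lamp_a","tray","screwdriver","jar","marker_lamp","tape_roll","grommet","carton_a"):
        for m in models.masks_of(c,q)[:6]:
            k=m["mask"];ys,xs=np.nonzero(k);u=np.array(m["xy"])*[560,420]
            print(n,q,round(m["score"],2),u.round(),[xs.min(),ys.min(),xs.max(),ys.max()],px(c,.06 if q[0]=='l' else .03,u).round(3))
E
```

```text
{'t': np.float64(0.0), 'q': array([67.379, 22.873,  2.578, 88.114, -1.071, 69.149, -2.904]), 'qd': array([ 0.004, -0.04 , -0.053,  0.102,  0.015, -0.042, -0.043]), 'joint_torque': array([ 0.0000e+00, -4.7512e+01,  1.3640e+00, -2.5422e+01,  1.2000e-02,
        1.0000e-02,  0.0000e+00]), 'tool_pos': array([ 0.189, -0.621,  0.255]), 'eef_rot': array([-1.79889e+02,  8.00000e-03,  1.69580e+01]), 'force': array([ 0.734,  0.12 , -0.172]), 'torque': array([ 0.023,  0.009, -0.037]), 'grip_width': np.float64(0.085)} 0.025
top lens_a_top 0.9 [180. 205.] [np.int64(163), np.int64(188), np.int64(197), np.int64(222)] [0.553 0.271 0.06 ]
top lamp_a 0.94 [183. 208.] [np.int64(161), np.int64(186), np.int64(201), np.int64(225)] [0.545 0.264 0.06 ]
top lamp_a 0.68 [317. 207.] [np.int64(300), np.int64(185), np.int64(338), np.int64(223)] [ 0.554 -0.093  0.06 ]
top lamp_a 0.67 [227. 207.] [np.int64(208), np.int64(187), np.int64(246), np.int64(226)] [0.551 0.147 0.06 ]
top lamp_a 0.63 [271. 208.] [np.int64(256), np.int64(187), np.int64(293), np.int64(224)] [0.55  0.029 0.06 ]
top lamp_a 0.29 [217. 170.] [np
[... 2063 characters left out ...]
11 0.03 ]
scene marker_lamp 0.71 [230. 237.] [np.int64(220), np.int64(226), np.int64(241), np.int64(240)] [ 0.467 -0.118  0.03 ]
scene marker_lamp 0.59 [337. 217.] [np.int64(321), np.int64(202), np.int64(349), np.int64(226)] [0.686 0.142 0.03 ]
scene tape_roll 0.82 [329. 158.] [np.int64(313), np.int64(149), np.int64(342), np.int64(173)] [0.479 0.454 0.03 ]
scene grommet 0.7 [228. 237.] [np.int64(219), np.int64(226), np.int64(242), np.int64(240)] [ 0.464 -0.122  0.03 ]
scene grommet 0.16 [321. 182.] [np.int64(305), np.int64(173), np.int64(336), np.int64(198)] [0.539 0.295 0.03 ]
scene carton_a 0.62 [170. 301.] [np.int64(149), np.int64(281), np.int64(192), np.int64(325)] [ 0.503 -0.413  0.03 ]
```

Run:
```python
from h import *
a=cv2.imread("pics/top.png")[140:280,80:480];b=cv2.imread("pics/scene.png")[140:340,140:360]
a=cv2.resize(a,None,fx=2,fy=2,interpolation=cv2.INTER_CUBIC);cv2.imwrite("pics/top2.png",a)
c=vision.capture("wrist");print(np.round(c["T_tool_cam"],3),np.round(c["camera_matrix"]))
```

```text
[[-0.001 -0.948 -0.319  0.083]
 [ 1.    -0.001 -0.     0.   ]
 [ 0.    -0.319  0.948 -0.119]
 [ 0.     0.     0.     1.   ]] [[327.   0. 279.]
 [  0. 327. 209.]
 [  0.   0.   1.]]
```

View pics/top2.png

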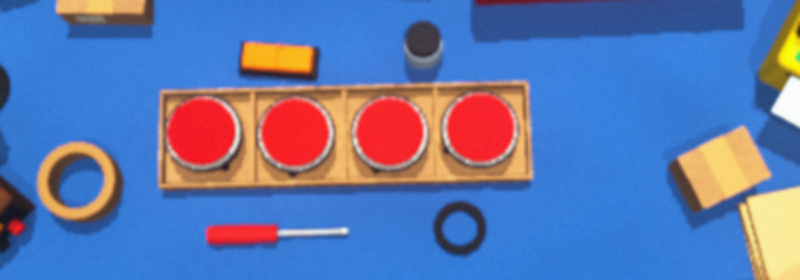

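Top view: four lamps in the row at x≈0.55, y≈0.27/0.15/0.03/-0.09, and the tilt isn't visible at this resolution. I'll move the wrist camera over the row.

>>> {"fn": "arm_command", "kwargs": {"commands": [{"delta_pos": [1, 0, 0], "twist": 0, "hand": 1}, {"delta_pos": [1, 0, 0], "twist": 0, "hand": 1}, {"delta_pos": [1, 0, 0], "twist": 0, "hand": 1}, {"delta_pos": [0.8, -0.8, 0], "twist": 0, "hand": 1}, {"delta_pos": [0.8, -0.8, 0], "twist": 0, "hand": 1}, {"delta_pos": [0.8, -0.8, 0], "twist": 0, "hand": 1}, {"delta_pos": [0.8, -0.8, 0], "twist": 0, "hand": 1}, {"delta_pos": [0.8, -0.8, 0], "twist": 0, "hand": 1}, {"delta_pos": [0.8, -0.8, 0], "twist": 0, "hand": 1}, {"delta_pos": [0.8, -0.8, 0], "twist": 0, "hand": 1}]}}

```text
t: 2.05
tool_pos: [0.4588, -0.306, 0.2541]
eef_rot: [179.6, 0.2, 15.9]
force: [0.4, 0.6, -0.3]
grip_width: 0.0004
```

>>> {"fn": "arm_command", "kwargs": {"commands": [{"delta_pos": [0.6, -1, 0], "twist": 0, "hand": 1}, {"delta_pos": [0.6, -1, 0], "twist": 0, "hand": 1}, {"delta_pos": [0.6, -1, 0], "twist": 0, "hand": 1}, {"delta_pos": [0.6, -1, 0], "twist": 0, "hand": 1}, {"delta_pos": [0.6, -1, 0], "twist": 0, "hand": 1}, {"delta_pos": [0.6, -1, 0], "twist": 0, "hand": 1}, {"delta_pos": [0.6, -1, 0], "twist": 0, "hand": 1}, {"delta_pos": [0.3, -0.9, 0], "twist": 0.9, "hand": 1}, {"delta_pos": [0.2, -0.9, 0], "twist": 0.9, "hand": 1}, {"delta_pos": [0, -0.9, 0], "twist": 0.9, "hand": 1}]}}

```text
t: 3.05
tool_pos: [0.5488, 0.1392, 0.2535]
eef_rot: [179.6, -0.5, -0.8]
force: [0.7, 0.2, 0.0]
grip_width: 0.0001
```

>>> {"fn": "arm_command", "kwargs": {"commands": [{"delta_pos": [0, 0, 0], "twist": 0, "hand": 1}, {"delta_pos": [0, 0, 0], "twist": 0, "hand": 1}]}}

```text
t: 3.25
tool_pos: [0.5475, 0.147, 0.2538]
eef_rot: [179.8, -0.5, -0.2]
force: [0.2, -0.6, -0.1]
grip_width: -0.0002
```

```bash
cat >> h.py <<'E'
from scipy.spatial.transform import Rotation as Rn
def wrist():
    s=telemetry.state();c=dict(vision.capture("wrist"))
    T=np.eye(4);T[:3,:3]=Rn.from_euler("xyz",s["eef_rot"],degrees=True).as_matrix();T[:3,3]=s["tool_pos"]
    W=T@np.array(c["T_tool_cam"]);R=W[:3,:3].T
    c["Rw"]=R;c["tw"]=-R@W[:3,3];return s,c
def wpx(c,z,uv): return px(dict(camera_matrix=c["camera_matrix"],R=c["Rw"],t=c["tw"]),z,uv)
def wproj(c,P):
    q=c["camera_matrix"]@(c["Rw"]@P+c["tw"]);return q[:2]/q[2]
E
python3 - <<'E'
from h import *
s,c=wrist();print(s["t"],s["tool_pos"],s["eef_rot"],s["force"]);save(c,"w1.png",1.4)
for m in models.masks_of(c,"lens_a_top"):
    k=m["mask"].astype(np.uint8);cs=max(cv2.findContours(k,0,1)[0],key=len);u=np.array(m["xy"])*[560,420]
    print(round(m["score"],2),u.round(1),wpx(c,.061,u).round(4),np.round(cv2.fitEllipse(cs)[0],1),np.round(cv2.fitEllipse(cs)[1],1))
E
```

```text
3.25 [0.54746105 0.14700633 0.25379795] [179.76598094  -0.46601656  -0.21133747] [ 0.1614845 -0.564635  -0.1475193]
0.63 [151.4 185. ] [0.553  0.2705 0.061 ] [150.9 182.6] [87.3 97.3]
```

View pics/w1.png

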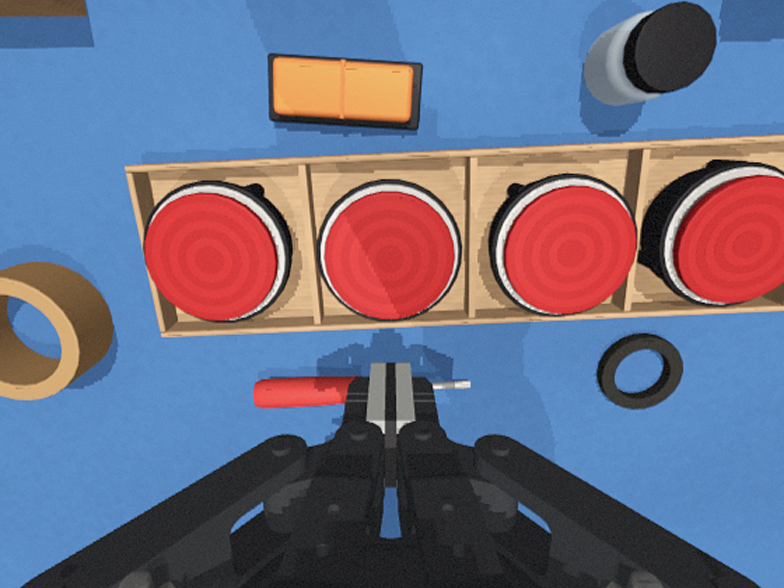

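The wrist view shows all four lenses clearly (centres at about 210,258 / 390,255 / 570,252 / 745,235 in the enlarged picture). I'll shoot from both ends for an oblique fit.

>>> {"fn": "arm_command", "kwargs": {"commands": [{"delta_pos": [0, 1, 0], "twist": 0, "hand": 1}, {"delta_pos": [0, 1, 0], "twist": 0, "hand": 1}, {"delta_pos": [0, 1, 0], "twist": 0, "hand": 1}, {"delta_pos": [0, 1, 0], "twist": 0, "hand": 1}, {"delta_pos": [0, 1, 0], "twist": 0, "hand": 1}, {"delta_pos": [0, 1, 0], "twist": 0, "hand": 1}, {"delta_pos": [0, 0.6, 0], "twist": 0, "hand": 1}, {"delta_pos": [0, 0, 0], "twist": 0, "hand": 1}, {"delta_pos": [0, 0, 0], "twist": 0, "hand": 1}]}}

```text
t: 4.25
tool_pos: [0.5421, -0.1424, 0.2553]
eef_rot: [179.6, -0.5, -1.4]
force: [-0.4, -0.1, 0.4]
grip_width: 0.0001
```

```bash
cat > fit.py <<'E'
from h import *
from scipy.optimize import least_squares
a=np.linspace(0,2*np.pi,72,endpoint=False);CIR=np.c_[np.cos(a),np.sin(a)]
def disc(p,dz):
    x,y,h,tx,ty=p  # h extra height, z = 61mm+h+tx*dx+ty*dy
    n=np.array([-tx,-ty,1]);n/=np.linalg.norm(n)
    e1=np.array([1,0,tx]);e1/=np.linalg.norm(e1);e2=np.cross(n,e1)
    return np.array([x,y,.061+h])+.046*(CIR[:,:1]*e1+CIR[:,1:]*e2)+dz*n
def shape(c,p):
    P=np.r_[[wproj(c,q) for q in disc(p,0)],[wproj(c,q) for q in disc(p,-.005)]]
    return cv2.convexHull(P.astype(np.float32))
def redcont(c):
    f=c["frame"].astype(int);m=((f[...,0]>140)&(f[...,1]<110)&(f[...,2]<110)).astype(np.uint8)
    m=cv2.morphologyEx(m,cv2.MORPH_OPEN,np.ones((3,3)))
    return [k for k in cv2.findContours(m,0,1)[0] if cv2.contourArea(k)>3000],m
E
python3 - <<'E'
from fit import *
import pickle
s,c=wrist();print(s["tool_pos"],s["eef_rot"],s["t"]);pickle.dump({k:c[k] for k in("frame","camera_matrix","Rw","tw")},open("v2.pkl","wb"))
for k in redcont(c)[0]:
    (u,ax,an)=cv2.fitEllipse(k);print(np.round(u),np.round(ax,1),round(an),cv2.boundingRect(k),wpx(c,.061,u).round(3))
E
```

```text
[ 0.54212245 -0.14242453  0.2552946 ] [179.56903823  -0.54498527  -1.39297997] 4.25
[110. 178.] [85.1 99.1] 128 (63, 132, 95, 92) [0.559 0.02  0.061]
[233. 167.] [89.5 94.2] 121 (187, 122, 94, 92) [ 0.566 -0.1    0.061]
```

>>> {"fn": "arm_command", "kwargs": {"commands": [{"delta_pos": [0, -1, 0], "twist": 0, "hand": 1}, {"delta_pos": [0, -1, 0], "twist": 0, "hand": 1}, {"delta_pos": [0, -1, 0], "twist": 0, "hand": 1}, {"delta_pos": [0, -1, 0], "twist": 0, "hand": 1}, {"delta_pos": [0, -1, 0], "twist": 0, "hand": 1}, {"delta_pos": [0, -1, 0], "twist": 0, "hand": 1}, {"delta_pos": [0, -0.5, 0], "twist": 0, "hand": 1}, {"delta_pos": [0, 0, 0], "twist": 0, "hand": 1}, {"delta_pos": [0, 0, 0], "twist": 0, "hand": 1}]}}

```text
t: 5.2
tool_pos: [0.544, 0.1392, 0.2539]
eef_rot: [179.8, -0.6, -0.4]
force: [0.3, -1.2, 0.1]
grip_width: 0.0
```

Run:
```python
from fit import *
import pickle
s,c=wrist();print(s["tool_pos"],s["eef_rot"],s["t"]);pickle.dump({k:c[k] for k in("frame","camera_matrix","Rw","tw")},open("v1.pkl","wb"))
for k in redcont(c)[0]:
    (u,ax,an)=cv2.fitEllipse(k);print(np.round(u),np.round(ax,1),round(an),cv2.boundingRect(k),wpx(c,.061,u).round(3))
```

```text
[0.54399889 0.13922344 0.25390047] [179.77845007  -0.60613859  -0.38052394] 5.2
[142. 180.] [85.9 97.2] 129 (95, 135, 94, 92) [0.555 0.272 0.061]
[270. 179.] [90.6 92.1] 101 (224, 134, 93, 91) [0.555 0.147 0.061]
[400. 175.] [86.7 96.8] 49 (354, 129, 93, 92) [0.559 0.021 0.061]
[522. 168.] [78.1 99.9] 36 (477, 121, 83, 92) [ 0.564 -0.097  0.061]
```

>>> {"fn": "arm_command", "kwargs": {"commands": [{"delta_pos": [0, -1, 0], "twist": 0, "hand": 1}, {"delta_pos": [0, -1, 0], "twist": 0, "hand": 1}, {"delta_pos": [0, -1, 0], "twist": 0, "hand": 1}, {"delta_pos": [0, -1, 0], "twist": 0, "hand": 1}, {"delta_pos": [0, -0.2, 0], "twist": 0, "hand": 1}, {"delta_pos": [0, 0, 0], "twist": 0, "hand": 1}, {"delta_pos": [0, 0, 0], "twist": 0, "hand": 1}]}}

```text
t: 5.95
tool_pos: [0.5512, 0.2964, 0.2516]
eef_rot: [179.3, -0.7, -1.8]
force: [-0.4, -0.3, 0.3]
grip_width: -0.0003
```

Run:
```python
from fit import *
import pickle
s,c=wrist();print(s["tool_pos"],s["eef_rot"],s["t"]);pickle.dump({k:c[k] for k in("frame","camera_matrix","Rw","tw")},open("v3.pkl","wb"))
V=[pickle.load(open(f"v{i}.pkl","rb")) for i in(1,2,3)]
obs={i:[] for i in range(4)};Y=np.array([.27,.147,.028,-.095])
for v,c in enumerate(V):
    for k in redcont(c)[0]:
        x,y,w,h=cv2.boundingRect(k)
        u=cv2.fitEllipse(k)[0];P=wpx(c,.061,u)
        if x<3 or x+w>557 or y<3 or abs(P[0]-.55)>.03: continue
        obs[int(np.argmin(abs(Y-P[1])))].append((v,c,k.reshape(-1,2).astype(float)))
for i in range(4):
    O=obs[i]; 
    def res(p):
        r=[]
        for v,c,k in O:
            H=shape(c,p)
            r+= [cv2.pointPolygonTest(H,(float(q[0]),float(q[1])),True) for q in k[::3]]
        return np.array(r)
    best=min((least_squares(res,[.55,Y[i],0,t[0],t[1]],diff_step=1e-3,x_scale=[.01,.01,.002,.05,.05],loss="soft_l1",f_scale=1.) for t in((0.03,0.03),(.03,-.03),(-.03,.03),(-.03,-.03))),key=lambda r:r.cost)
    p=best.x;print(i,[o[0]+1 for o in O],"xyh mm",(p[:3]*1000).round(1),"tilt",p[3:].round(3),"mag",np.hypot(*p[3:]).round(3),"rms",np.sqrt(np.mean(res(p)**2)).round(2))
```

```text
[0.55122176 0.29643143 0.25161413] [179.26905266  -0.65277018  -1.75217678] 5.95
0 [1, 3] xyh mm [552.1 272.8  -1. ] tilt [ 0.074 -0.06 ] mag 0.095 rms 0.89
1 [1, 3] xyh mm [ 5.524e+02  1.457e+02 -5.000e-01] tilt [0.063 0.08 ] mag 0.102 rms 0.93
2 [1, 2] xyh mm [555.3  20.9  -1. ] tilt [ 0.086 -0.016] mag 0.088 rms 1.32
3 [2] xyh mm [561.6 -99.2  -7.6] tilt [ 0.083 -0.008] mag 0.083 rms 0.36
```

Run:
```python
from fit import *
import pickle
V={i:pickle.load(open(f"v{i}.pkl","rb")) for i in(1,2,3)}
L=[(.553,.2715),(.554,.1465),(.557,.021),(.561,-.0985)]
def crop(v,l):
    u=wproj(V[v],np.array([*L[l],.055]));f=np.pad(V[v]["frame"][:,:,::-1],((70,70),(70,70),(0,0)))
    x,y=int(u[0]+10)if 0 else int(u[0]),int(u[1]);return cv2.resize(f[y+70-60:y+70+60,x+70-60:x+70+60],(200,200),interpolation=cv2.INTER_CUBIC)
rows=[np.hstack([crop(1,l) for l in range(4)]),np.hstack([crop(3,0),crop(3,1),crop(2,2),crop(2,3)])]
rows.append(np.hstack([crop(3,2),crop(3,3) ,crop(2,1),crop(2,0)]))
cv2.imwrite("pics/mos.png",np.vstack(rows))
```

```text
Traceback (most recent call last):
cv2.error: OpenCV(4.12.0) /io/opencv/modules/imgproc/src/resize.cpp:4208: error: (-215:Assertion failed) !ssize.empty() in function 'resize'
```

Run:
```python
from fit import *
import pickle
V={i:pickle.load(open(f"v{i}.pkl","rb")) for i in(1,2,3)}
L=[(.553,.2715),(.554,.1465),(.557,.021),(.561,-.0985)]
def crop(v,l):
    u=wproj(V[v],np.array([*L[l],.055]));f=np.pad(V[v]["frame"][:,:,::-1],((70,70),(70,70),(0,0)))
    x,y=int(u[0]),int(u[1]);return cv2.resize(f[y+10:y+130,x+10:x+130],(200,200),interpolation=cv2.INTER_CUBIC)
rows=[np.hstack([crop(1,l) for l in range(4)]),np.hstack([crop(3,0),crop(3,1),crop(2,2),crop(2,3)])]
cv2.imwrite("pics/mos.png",np.vstack(rows))
```

```text
(no output)
```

View pics/mos.png

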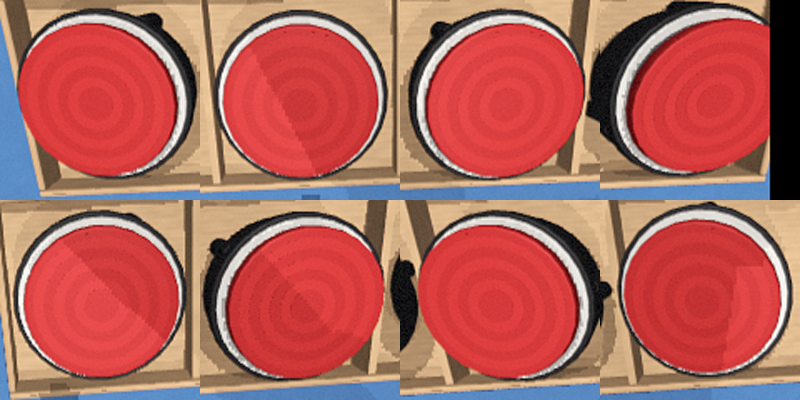

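>>> {"fn": "arm_command", "kwargs": {"commands": [{"delta_pos": [0, 0, 0.7], "twist": -0.5, "hand": 1}, {"delta_pos": [-0.4, 0.3, 0.7], "twist": 0, "hand": 1}, {"delta_pos": [-0.3, 0.2, 0.6], "twist": 0, "hand": 1}, {"delta_pos": [0, 0, 0], "twist": 0, "hand": 1}, {"delta_pos": [0, 0, 0], "twist": 0, "hand": 1}]}}

```text
t: 6.5
tool_pos: [0.5292, 0.2628, 0.1716]
eef_rot: [179.0, -1.0, 0.4]
force: [0.1, -0.5, 0.5]
grip_width: 0.0001
```

```bash
cat > snap.py <<'E'
from fit import *
import pickle,sys
s,c=wrist();print(s["tool_pos"].round(4),np.round(s["eef_rot"],2),s["t"]);pickle.dump({k:c[k] for k in("frame","camera_matrix","Rw","tw")},open(f"n{sys.argv[1]}.pkl","wb"))
for k in redcont(c)[0]:
    (u,ax,an)=cv2.fitEllipse(k);print(np.round(u),np.round(ax,1),round(an),cv2.boundingRect(k),wpx(c,.061,u).round(4))
E
python3 snap.py 0
```

```text
[0.5292 0.2628 0.1716] [179.    -0.98   0.43] 6.5
[436. 185.] [113.2 130.6] 49 (374, 124, 124, 122) [0.5558 0.1467 0.061 ]
[264. 184.] [122.  124.4] 103 (202, 123, 125, 123) [0.5557 0.2715 0.061 ]
```

>>> {"fn": "arm_command", "kwargs": {"commands": [{"delta_pos": [0, 0.9, 0], "twist": -0.1, "hand": 1}, {"delta_pos": [0, 0.9, 0], "twist": 0, "hand": 1}, {"delta_pos": [0, 0.9, 0], "twist": 0, "hand": 1}, {"delta_pos": [0, 0, 0], "twist": 0, "hand": 1}, {"delta_pos": [0, 0, 0], "twist": 0, "hand": 1}]}}

```text
t: 7.05
tool_pos: [0.5386, 0.1544, 0.1818]
eef_rot: [179.4, -1.8, 1.0]
force: [-0.5, 0.4, 0.1]
grip_width: -0.0001
```

```bash
python3 snap.py 1
```

```text
[0.5386 0.1544 0.1818] [179.36  -1.85   1.03] 7.05
[287. 196.] [114.9 117.5] 80 (229, 138, 118, 116) [0.556  0.1465 0.061 ]
[452. 194.] [106.8 124.9] 51 (393, 137, 120, 115) [0.5589 0.0202 0.061 ]
[123. 194.] [109.8 125.5] 127 (63, 136, 121, 117) [0.5557 0.2714 0.061 ]
```

>>> {"fn": "arm_command", "kwargs": {"commands": [{"delta_pos": [0, 0.9, 0], "twist": 0, "hand": 1}, {"delta_pos": [0, 0.9, 0], "twist": 0, "hand": 1}, {"delta_pos": [0, 0.9, 0], "twist": 0, "hand": 1}, {"delta_pos": [0, 0.3, 0], "twist": 0, "hand": 1}, {"delta_pos": [0, 0, 0], "twist": 0, "hand": 1}]}}

```text
t: 7.6
tool_pos: [0.5457, 0.0395, 0.187]
eef_rot: [179.6, -2.4, 1.8]
force: [-1.1, -0.2, -0.8]
grip_width: 0.0002
```

```bash
python3 snap.py 2
```

```text
[0.5457 0.0395 0.187 ] [179.63  -2.36   1.75] 7.6
[302. 201.] [110.5 114.8] 80 (245, 145, 115, 113) [0.5593 0.0205 0.061 ]
[141. 201.] [107.8 120.3] 124 (82, 144, 118, 114) [0.5556 0.1468 0.061 ]
[457. 197.] [102.  124.4] 56 (398, 141, 119, 112) [ 0.5657 -0.1006  0.061 ]
```

>>> {"fn": "arm_command", "kwargs": {"commands": [{"delta_pos": [0, 0.9, 0], "twist": 0, "hand": 1}, {"delta_pos": [0, 0.9, 0], "twist": 0, "hand": 1}, {"delta_pos": [0, 0.9, 0], "twist": 0, "hand": 1}, {"delta_pos": [0, 0.3, 0], "twist": 0, "hand": 1}, {"delta_pos": [0, 0, 0], "twist": 0, "hand": 1}]}}

```text
t: 8.15
tool_pos: [0.554, -0.0671, 0.1888]
eef_rot: [-179.9, -2.6, 3.1]
force: [-1.2, 0.1, -0.6]
grip_width: 0.0002
```

```bash
python3 snap.py 3
python3 - <<'E'
from fit import *
import pickle
im=[]
for i in range(4):
    c=pickle.load(open(f"n{i}.pkl","rb"));k=min(redcont(c)[0],key=lambda k:abs(cv2.fitEllipse(k)[0][0]-280))
    x,y=np.int32(cv2.fitEllipse(k)[0]);im.append(cv2.resize(c["frame"][max(y-85,0):y+85,x-85:x+85,::-1],(300,300),interpolation=cv2.INTER_CUBIC))
cv2.imwrite("pics/mos2.png",np.vstack([np.hstack(im[:2]),np.hstack(im[2:])]))
E
```

```text
[ 0.554  -0.0671  0.1888] [-179.92   -2.65    3.07] 8.15
[321. 205.] [106.8 114.8] 74 (264, 150, 115, 109) [ 0.5657 -0.1002  0.061 ]
[169. 205.] [106.5 116.8] 124 (112, 150, 115, 111) [0.5588 0.0204 0.061 ]
[ 28. 205.] [ 70.1 117.5] 173 (0, 146, 67, 111) [0.553  0.1315 0.061 ]
```

View pics/mos2.png

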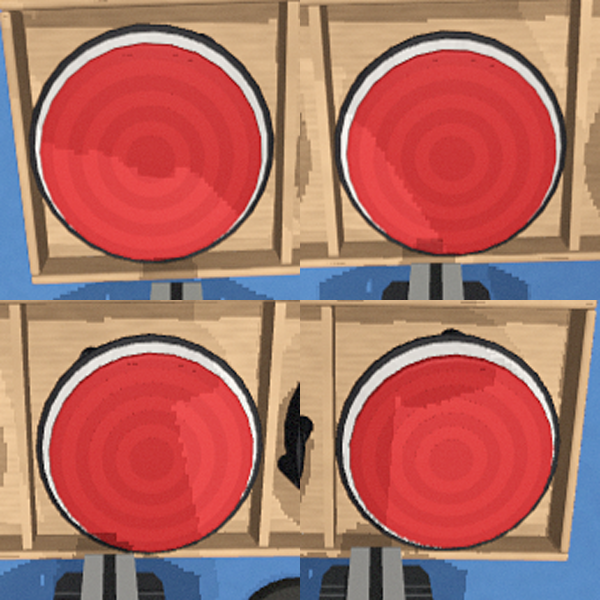

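```bash
cat > joint.py <<'E'
from fit import *
import pickle
V=[pickle.load(open(f"{n}.pkl","rb")) for n in("v1","v2","v3","n0","n1","n2","n3")]
Y=np.array([.2715,.1467,.0204,-.1])
obs=[[] for _ in range(4)]
for c in V:
    for k in redcont(c)[0]:
        x,y,w,h=cv2.boundingRect(k);P=wpx(c,.061,cv2.fitEllipse(k)[0]);i=int(np.argmin(abs(Y-P[1])))
        if x<3 or x+w>557 or y<3 or abs(P[0]-.55)>.03 or abs(P[1]-Y[i])>.01: continue
        obs[i].append((c,k.reshape(-1,2).astype(float)))
for D in(.002,.005,.008):
  def shape(c,p):
    P=np.r_[disc(p,0),disc(p,-D)];P=P@c["Rw"].T+c["tw"];P=P@c["camera_matrix"].T
    return cv2.convexHull((P[:,:2]/P[:,2:]).astype(np.float32))
  for i in range(4):
    def res(q):
        p=np.r_[q[:2],.01*np.hypot(*q[2:4]),q[2:4]];r=[]
        for j,(c,k) in enumerate(obs[i]):
            H=shape(c,p);o=q[4+2*j:6+2*j]
            r+=[cv2.pointPolygonTest(H,(float(a+o[0]),float(b+o[1])),True) for a,b in k[::4]]
        return np.r_[r,q[4:]*2]
    n=len(obs[i])
    b=min((least_squares(res,np.r_[.556,Y[i],t,np.zeros(2*n)],x_scale=np.r_[.01,.01,.05,.05,np.ones(2*n)],diff_step=1e-4,loss="soft_l1") for t in((.05,0.02),(-.05,-.02),(.02,-.05),(-.02,.05))),key=lambda r:r.cost)
    print(D,i,n,(b.x[:2]*1e3).round(1),"tilt",b.x[2:4].round(3),"cost",round(b.cost/n,1))
E
python3 joint.py
```

```text
0.002 0 4 [552.8 271.8] tilt [ 0.051 -0.054] cost 29.1
0.002 1 5 [552.9 146.4] tilt [0.053 0.03 ] cost 34.5
0.002 2 5 [556.2  20.1] tilt [0.067 0.015] cost 39.2
0.002 3 3 [ 562.7 -100.5] tilt [0.127 0.029] cost 29.9
0.005 0 4 [552.4 272.2] tilt [ 0.068 -0.077] cost 30.9
0.005 1 5 [552.5 146. ] tilt [0.079 0.046] cost 42.1
0.005 2 5 [555.7  20. ] tilt [0.099 0.021] cost 48.7
0.005 3 3 [ 562.2 -100.9] tilt [0.15 0.05] cost 33.5
0.008 0 4 [552.1 272.7] tilt [ 0.089 -0.102] cost 34.8
0.008 1 5 [552.  145.7] tilt [0.107 0.064] cost 51.4
0.008 2 5 [555.1  19.9] tilt [0.131 0.029] cost 59.9
0.008 3 3 [ 561.6 -101.3] tilt [0.177 0.072] cost 39.7
```

```bash
cat > go.py <<'E'
from h import *
import sys
s=telemetry.state();R=Rn.from_euler("xyz",s["eef_rot"],degrees=True).as_matrix();tip=s["tool_pos"]+R[:,2]*.025
print("t",round(s["t"],2),"tip",tip.round(4),"rot",np.round(s["eef_rot"],1),"F",np.round(s["force"],1),"M",np.round(s["torque"],2))
if len(sys.argv)>3: print("units",(R.T@(np.array(list(map(float,sys.argv[1:4])))-tip)/.04).round(2))
E
python3 go.py .593 -.088 .085
```

```text
t 8.2 tip [ 0.5552 -0.0658  0.1639] rot [-179.9   -2.6    3.2] F [-0.  -0.5  0.4] M [0.05 0.05 0.  ]
units [0.82 0.61 2.01]
```

>>> {"fn": "arm_command", "kwargs": {"commands": [{"delta_pos": [0.4, 0.3, 0], "twist": 0, "hand": 1}, {"delta_pos": [0.4, 0.3, 0.3], "twist": 0, "hand": 1}, {"delta_pos": [0, 0, 0.5], "twist": 0, "hand": 1}, {"delta_pos": [0, 0, 0.5], "twist": 0, "hand": 1}, {"delta_pos": [0, 0, 0.3], "twist": 0, "hand": 1}, {"delta_pos": [0, 0, 0], "twist": 0, "hand": 1}]}}

```text
t: 8.8
tool_pos: [0.5948, -0.0679, 0.126]
eef_rot: [-179.4, -2.9, 4.5]
force: [-0.7, 0.6, 0.8]
grip_width: -0.0003
```

```bash
python3 go.py .593 -.088 .07
```

```text
t 8.8 tip [ 0.5961 -0.0675  0.101 ] rot [-179.4   -2.9    4.5] F [-0.7  0.6  0.8] M [ 0.04  0.09 -0.04]
units [-0.16  0.51  0.76]
```

>>> {"fn": "arm_command", "kwargs": {"commands": [{"delta_pos": [0, 0.3, 0.2], "twist": 0.3, "hand": 1}, {"delta_pos": [-0.1, 0.2, 0.2], "twist": 0.2, "hand": 1}, {"delta_pos": [0, 0.1, 0.2], "twist": 0, "hand": 1}, {"delta_pos": [0, 0, 0], "twist": 0, "hand": 1}]}}

```text
t: 9.2
tool_pos: [0.5945, -0.0917, 0.1016]
eef_rot: [-179.2, -3.1, 1.3]
force: [-0.7, -0.4, 0.2]
grip_width: -0.0001
```

```bash
python3 go.py .593 -.088 .07
```

```text
t 9.2 tip [ 0.5958 -0.0913  0.0766] rot [-179.2   -3.1    1.3] F [-0.7 -0.4  0.2] M [-0.02  0.13  0.04]
units [-0.08 -0.08  0.16]
```

Slow probing descent, ~2 mm a row.

>>> {"fn": "arm_command", "kwargs": {"commands": [{"delta_pos": [-0.08, -0.05, 0.05], "twist": 0, "hand": 1}, {"delta_pos": [0, 0, 0.05], "twist": 0, "hand": 1}, {"delta_pos": [0, 0, 0.05], "twist": 0, "hand": 1}, {"delta_pos": [0, 0, 0], "twist": 0, "hand": 1}]}}

```text
t: 9.6
tool_pos: [0.5917, -0.0899, 0.0958]
eef_rot: [-179.2, -3.1, 1.3]
force: [0.9, 0.3, 0.0]
grip_width: -0.0001
```

>>> {"fn": "arm_command", "kwargs": {"commands": [{"delta_pos": [0, 0, 0.05], "twist": 0, "hand": 1}, {"delta_pos": [0, 0, 0.05], "twist": 0, "hand": 1}]}}

```text
t: 9.8
tool_pos: [0.5925, -0.0895, 0.0922]
eef_rot: [-179.2, -3.2, 1.3]
force: [0.6, 0.8, 0.8]
grip_width: -0.0001
```

```bash
python3 go.py .593 -.088 .065
```

```text
t 9.8 tip [ 0.5939 -0.0891  0.0672] rot [-179.2   -3.2    1.3] F [0.6 0.8 0.8] M [-0.    0.03 -0.02]
units [-0.02 -0.03  0.05]
```

>>> {"fn": "arm_command", "kwargs": {"commands": [{"delta_pos": [0, 0, 0.04], "twist": 0, "hand": 1}]}}

```text
t: 9.9
tool_pos: [0.5927, -0.0894, 0.0905]
eef_rot: [-179.2, -3.2, 1.3]
force: [0.2, 0.5, -0.0]
grip_width: -0.0002
```

>>> {"fn": "arm_command", "kwargs": {"commands": [{"delta_pos": [0, 0, 0.04], "twist": 0, "hand": 1}]}}

```text
t: 10.0
tool_pos: [0.593, -0.0894, 0.0891]
eef_rot: [-179.2, -3.2, 1.3]
force: [-3.2, 0.8, 6.5]
grip_width: -0.0002
```

>>> {"fn": "arm_command", "kwargs": {"commands": [{"delta_pos": [0, 0, 0.04], "twist": 0, "hand": 1}]}}

```text
t: 10.1
tool_pos: [0.5936, -0.0894, 0.0887]
eef_rot: [-179.3, -3.3, 1.3]
force: [-4.1, 0.3, 12.6]
grip_width: 0.0002
```

Contact at tip height ≈64.5 mm (home would be 61 mm), so this side is proud. I'll press on.

>>> {"fn": "arm_command", "kwargs": {"commands": [{"delta_pos": [0, 0, 0.06], "twist": 0, "hand": 1}]}}

```text
t: 10.2
tool_pos: [0.5945, -0.0893, 0.0883]
eef_rot: [-179.3, -3.3, 1.3]
force: [-2.0, 0.2, 3.8]
grip_width: -0.0001
```

>>> {"fn": "arm_command", "kwargs": {"commands": [{"delta_pos": [0, 0, 0.08], "twist": 0, "hand": 1}]}}

```text
t: 10.3
tool_pos: [0.5952, -0.0894, 0.0861]
eef_rot: [-179.3, -3.4, 1.3]
force: [-1.9, -1.1, 9.2]
grip_width: 0.0002
```

>>> {"fn": "arm_command", "kwargs": {"commands": [{"delta_pos": [0, 0, 0.08], "twist": 0, "hand": 1}]}}

```text
t: 10.4
tool_pos: [0.5961, -0.0893, 0.0853]
eef_rot: [-179.3, -3.5, 1.3]
force: [-7.0, 0.6, 25.8]
grip_width: -0.0005
```

Force dropped at 10.2 s, then rose stiffly at tip ≈60.3 mm, which looks like a snap-in. Lift and look again.

>>> {"fn": "arm_command", "kwargs": {"commands": [{"delta_pos": [0, 0, -0.3], "twist": 0, "hand": 1}, {"delta_pos": [0, 0, -0.6], "twist": 0, "hand": 1}, {"delta_pos": [0, 0, -0.8], "twist": 0, "hand": 1}, {"delta_pos": [-0.6, 0, -0.8], "twist": 0, "hand": 1}, {"delta_pos": [-0.5, 0, -0.4], "twist": 0, "hand": 1}, {"delta_pos": [0, 0, 0], "twist": 0, "hand": 1}, {"delta_pos": [0, 0, 0], "twist": 0, "hand": 1}]}}

```text
t: 11.1
tool_pos: [0.545, -0.0916, 0.2028]
eef_rot: [-179.3, -3.6, 1.3]
force: [-0.0, 0.5, -0.4]
grip_width: -0.0002
```

```bash
python3 snap.py 4; sed -e 's/V=\[.*/V=[pickle.load(open("n4.pkl","rb"))]/' -e 's/(.002,.005,.008)/(.002,)/' -e 's/range(4):$/(2,3):/' joint.py > j2.py; python3 j2.py
python3 - <<'E'
from fit import *
import pickle
im=[]
for i in(3,4):
    c=pickle.load(open(f"n{i}.pkl","rb"));x,y=np.int32(wproj(c,np.array([.563,-.1005,.058])));im.append(cv2.resize(c["frame"][max(y-85,0):y+85,x-85:x+85,::-1],(390,390),interpolation=cv2.INTER_CUBIC))
cv2.imwrite("pics/ba.png",np.hstack(im))
E
```

```text
[ 0.545  -0.0916  0.2028] [-179.33   -3.6     1.34] 11.1
[ 22. 201.] [ 53.9 109.9] 176 (0, 145, 52, 104) [0.5512 0.1264 0.061 ]
[147. 195.] [101.2 112.1] 129 (92, 142, 110, 107) [0.5586 0.0203 0.061 ]
[292. 190.] [106.9 108.9] 76 (237, 137, 110, 108) [ 0.5659 -0.1002  0.061 ]
0.002 2 1 [556.4  20.8] tilt [ 0.026 -0.065] cost 21.3
0.002 3 1 [ 563.2 -100.5] tilt [0.108 0.049] cost 24.2
```

View pics/ba.png

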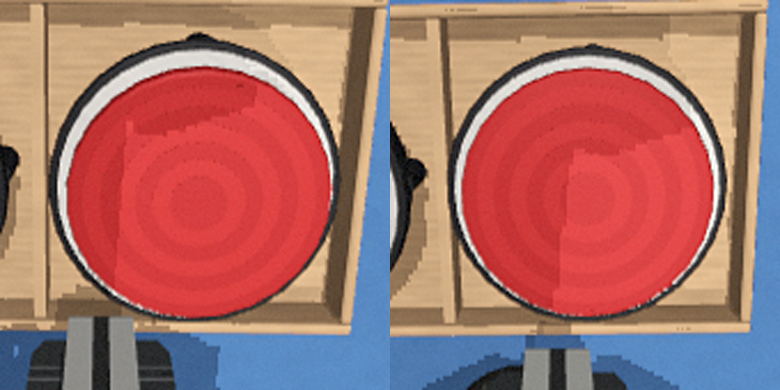

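Left is before and right is after: the rim gap is now even and the lens round (axis ratio 0.98, previously 0.93). I'll check by touching the opposite side: level means ~60–61 mm and stiff.

```bash
python3 go.py .530 -.1 .072
```

```text
t 11.15 tip [ 0.5465 -0.0912  0.1776] rot [-179.3   -3.6    1.3] F [ 0.6 -0.3 -0.1] M [-0.02  0.09 -0.02]
units [-0.58  0.24  2.61]
```

>>> {"fn": "arm_command", "kwargs": {"commands": [{"delta_pos": [-0.3, 0.1, 0.3], "twist": 0, "hand": 1}, {"delta_pos": [-0.3, 0.1, 0.6], "twist": 0, "hand": 1}, {"delta_pos": [0, 0, 0.6], "twist": 0, "hand": 1}, {"delta_pos": [0, 0, 0.5], "twist": 0, "hand": 1}, {"delta_pos": [0, 0, 0.2], "twist": 0, "hand": 1}, {"delta_pos": [0, 0, 0.1], "twist": 0, "hand": 1}, {"delta_pos": [0, 0, 0], "twist": 0, "hand": 1}]}}

```text
t: 11.85
tool_pos: [0.5291, -0.0973, 0.1]
eef_rot: [-179.1, -3.3, 1.5]
force: [-0.5, -0.1, 0.1]
grip_width: -0.0
```

```bash
python3 go.py .530 -.1 .065
```

```text
t 11.85 tip [ 0.5306 -0.0969  0.075 ] rot [-179.1   -3.3    1.5] F [-0.5 -0.1  0.1] M [-0.02  0.06 -0.01]
units [-0.03  0.08  0.25]
```

>>> {"fn": "arm_command", "kwargs": {"commands": [{"delta_pos": [0, 0, 0.08], "twist": 0, "hand": 1}, {"delta_pos": [0, 0, 0.06], "twist": 0, "hand": 1}, {"delta_pos": [0, 0, 0.06], "twist": 0, "hand": 1}, {"delta_pos": [0, 0, 0.05], "twist": 0, "hand": 1}]}}

```text
t: 12.25
tool_pos: [0.5322, -0.0973, 0.0918]
eef_rot: [-179.1, -3.6, 1.5]
force: [0.4, 0.5, 0.5]
grip_width: -0.0001
```

>>> {"fn": "arm_command", "kwargs": {"commands": [{"delta_pos": [0, 0, 0.04], "twist": 0, "hand": 1}]}}

```text
t: 12.35
tool_pos: [0.5325, -0.0973, 0.0903]
eef_rot: [-179.2, -3.6, 1.5]
force: [-0.3, -0.0, -0.7]
grip_width: 0.0003
```

>>> {"fn": "arm_command", "kwargs": {"commands": [{"delta_pos": [0, 0, 0.04], "twist": 0, "hand": 1}]}}

```text
t: 12.45
tool_pos: [0.5328, -0.0973, 0.0889]
eef_rot: [-179.2, -3.7, 1.5]
force: [0.2, 0.5, 0.7]
grip_width: -0.0004
```

>>> {"fn": "arm_command", "kwargs": {"commands": [{"delta_pos": [0, 0, 0.04], "twist": 0, "hand": 1}]}}

```text
t: 12.55
tool_pos: [0.5329, -0.0973, 0.0872]
eef_rot: [-179.2, -3.7, 1.5]
force: [0.3, -0.2, 0.1]
grip_width: 0.0005
```

>>> {"fn": "arm_command", "kwargs": {"commands": [{"delta_pos": [0, 0, 0.04], "twist": 0, "hand": 1}]}}

```text
t: 12.65
tool_pos: [0.533, -0.0973, 0.086]
eef_rot: [-179.2, -3.7, 1.5]
force: [-4.9, 0.6, 14.9]
grip_width: -0.0001
```

>>> {"fn": "arm_command", "kwargs": {"commands": [{"delta_pos": [0, 0, 0.04], "twist": 0, "hand": 1}]}}

```text
t: 12.75
tool_pos: [0.533, -0.0973, 0.0857]
eef_rot: [-179.2, -3.6, 1.5]
force: [-6.5, 1.2, 18.7]
grip_width: 0.0002
```

>>> {"fn": "arm_command", "kwargs": {"commands": [{"delta_pos": [0, 0, 0.03], "twist": 0, "hand": 1}]}}

```text
t: 12.85
tool_pos: [0.533, -0.0973, 0.0858]
eef_rot: [-179.2, -3.6, 1.5]
force: [-4.7, 0.3, 10.7]
grip_width: -0.0001
```

Stiff, at the same height within 0.5 mm over ~62 mm (≈0.008 rad), so the lens is level and home. Retract clear and check.

>>> {"fn": "arm_command", "kwargs": {"commands": [{"delta_pos": [0, 0, -0.3], "twist": 0, "hand": 1}, {"delta_pos": [0, 0, -0.7], "twist": 0, "hand": 1}, {"delta_pos": [0, 0, -0.9], "twist": 0, "hand": 1}, {"delta_pos": [0, 0, -0.9], "twist": 0, "hand": 1}, {"delta_pos": [0, 0, -0.7], "twist": 0, "hand": 1}, {"delta_pos": [0, 0, 0], "twist": 0, "hand": 1}, {"delta_pos": [0, 0, 0], "twist": 0, "hand": 1}, {"delta_pos": [0, 0, 0], "twist": 0, "hand": 1}]}}

```text
t: 13.65
tool_pos: [0.5238, -0.0993, 0.2331]
eef_rot: [-179.2, -3.7, 1.5]
force: [-0.0, 0.5, -0.1]
grip_width: 0.0004
```

```bash
python3 snap.py 5; python3 go.py
python3 - <<'E'
from h import *
workorder.finish_job()
E
```

```text
[ 0.5238 -0.0993  0.2331] [-179.24   -3.66    1.5 ] 13.65
[150. 165.] [ 94.3 103.8] 135 (101, 115, 100, 100) [0.5585 0.0203 0.061 ]
[ 27. 167.] [ 65.5 105.5] 172 (0, 115, 63, 100) [0.5529 0.1338 0.061 ]
[283. 160.] [ 99.7 100. ] 41 (233, 110, 101, 101) [ 0.5657 -0.1002  0.061 ]
t 13.7 tip [ 0.525  -0.0989  0.2077] rot [-179.2   -3.6    1.5] F [ 0.4  0.6 -0.2] M [-0.01  0.1   0.03]
the job is handed in; nothing more can be done
```

The loose lens was the one in the right-most cell (y ≈ -0.10), proud towards +x. I pressed it home and handed the job in at 13.7 s; no verdict was reported.

**The press:** The shut fingertips met the proud side at about 64.5 mm, where a seated lens would be at 61 mm. The force rose to about 13 N and then dropped as the lens snapped in. It then went stiff at about 60.3 mm; the highest force reading was about 26 N.

**Last checks:**
- **Level:** I touched the opposite side afterwards. It was stiff and within 0.5 mm of the pressed side over about 62 mm, which is roughly 0.008 rad of tilt along x. I did not probe across y.
- **Shape in the picture:** The lens outline is now round, with an axis ratio of 0.997 in the last view (0.93 before, from a different camera position).
- **Position:** That lamp and its neighbour lie within 1 mm of where they were. The arm is clear, with about 0 N on the wrist.

**What disagreed:** The lens tilts fitted from the pictures were biased. Lenses that looked seated also came out at 0.05–0.1 rad, and a fit on a single later picture still gave the pressed lens 0.12 rad. I used those fits only to compare the lenses and relied on touch for the rest. I did not touch the other three lenses.

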